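Find the slack control knob by feel and take it off

TASK

One of the four knobs on this incubator control box has lost the clip that holds it on its spindle, though all four look the same. Wiggle them gently from side to side along the row to feel which one has play, never loading a knob hard, then pull the slack one off and set it down (do not drop it) in the blue tray. Leave the sound knobs on their spindles and everything else where it is.

Things in the scene. Friction and masses are not known exactly. Their poses are not given: they have to be found in the camera images.
- knob_1_mid (a point): centre (half-way up) of knob 1, a round black bakelite push-on knob with a white pointer line: 40 mm diameter, 30 mm tall, about 50 g, standing on the fascia. Knobs 1 to 4 stand in a row 85 mm apart, knob 1 at the box's -y end. Which one is slack changes from start to start and cannot be seen.
- knob_2_mid (a point): centre (half-way up) of knob 2, a round black bakelite push-on knob with a white pointer line: 40 mm diameter, 30 mm tall, about 50 g, standing on the fascia. Same as knob 1.
- knob_3_mid (a point): centre (half-way up) of knob 3, a round black bakelite push-on knob with a white pointer line: 40 mm diameter, 30 mm tall, about 50 g, standing on the fascia. Same as knob 1.
- knob_4_mid (a point): centre (half-way up) of knob 4, a round black bakelite push-on knob with a white pointer line: 40 mm diameter, 30 mm tall, about 50 g, standing on the fascia. Same as knob 1.
- seat_1 (a point): point on the axis of spindle 1, on the fascia (55 mm above the bench). Axes: y along the row of knobs, z up. A sound knob gives less than 1 mm either way and cannot be pulled off. The slack one shifts 2.5 mm or more either way under 1 to 2 N before it stops firmly, and lifts straight off its 17 mm tall spindle. A few newtons are enough to feel it; more than 30 N of push or pull on a knob is too much.
- seat_2 (a point): point on the axis of spindle 2, on the fascia (55 mm above the bench). Axes: y along the row of knobs, z up. As seat 1.
- seat_3 (a point): point on the axis of spindle 3, on the fascia (55 mm above the bench). Axes: y along the row of knobs, z up. As seat 1.
- seat_4 (a point): point on the axis of spindle 4, on the fascia (55 mm above the bench). Axes: y along the row of knobs, z up. As seat 1.
- panel: grey incubator control box with a white fascia lying face up, fixed: 130 mm (x) by 360 mm (y) by 55 mm high; origin at the centre of its underside; y runs along the row of knobs, which lies 12 mm to the -x side of the middle. Pilot lamps 7 mm high lie 55 mm to the +x side of the knobs.
- tray_in (a point): centre of the inner floor of the blue rework tray, 4 mm above the bench; inside 182 mm (x) by 142 mm (y), walls 4 mm thick, rim 30 mm above the bench; fixed. Axes along its sides, z up.
- vise: small green cast iron vise gripping a brass damper hinge, fixed: 150 mm (x) by 105 mm (y), 120 mm high; origin under its middle. Only in the way.
- screwdriver: red-handled steel screwdriver lying on the bench, about 200 mm long, loose; origin near its middle. Leave it.
- coil_housing: copper heating coil housing, a drum 68 mm in diameter and 60 mm high standing on the bench, loose; origin at the centre of its underside. Leave it.
- fan_hub: stubby aluminium fan hub, 60 mm flange, 30 mm high, standing on the bench, loose; origin at the centre of its underside. Leave it.
Mind the look-alikes: they are no part of the job. Leave any brown look-alike of the part that bears knob_3_mid alone. What is shaped like the part that bears knob_1_mid but orange is not meant.

How it is judged:
By the outcome, as a careful person would: the job done as asked, in the order asked, and still so for the second after the job is handed in, with the robot touching nothing.
It also fails if it takes over 61 s, if anything falls off the work surface, if the arm or the gripper's body presses on something with over 40 N, if the wrist force passes 120 N, or if a joint passes its speed limit or range.

ROBOT

A 6-joint arm with a two-finger parallel gripper is mounted at the origin on the work surface. World frame = base frame: x ahead of the robot, y to its left, z up, the work surface at z = 0. Lengths are in m, angles in degrees, forces in N, time in s.
With the tool pointing down it reaches from about 0.225 to 0.875 m from the base axis. Payload 3.4 kg.
Tool frame: the origin (TCP) lies at the very end of the fingers, on their centre line; the grasp point (between the pads) lies 19 mm behind it; z points along the fingers, y is the line along which they close (so a half turn about z gives the same grasp; the last joint's range is limited). The gripper opens to 85 mm and grips with 20 to 120 N. Pads are 22 mm wide; open, the fingers measure 114 mm over their backs; the gripper's body (76 mm by 85 mm) begins 54 mm behind the grasp point. The pads swing forward as they close: fully open they stand 13 mm farther back than shut.
Start: joints at [59.473, 15.808, 86.224, -0, 77.962, -6.933], TCP at [0.23, 0.527, 0.231] pointing down, gripper open.
Joint ranges: [-165.64, 165.64], [-43.16, 119.46], [12.63, 154.43], [-67.54, 247.53], [6.08, 155.33], [-154.97, 154.97]. Speed limits (degrees/s): [147.25, 147.25, 180, 180, 180, 180].

INTERFACE

Orientations are given as a 3x3 rotation matrix whose columns are the frame's x, y, z axes.
In Python, from bench import robot gives the robot as it stands.
- The arm moves only by the tool play_rows, never from a script. Its argument "targets" is a list of rows, each a list of 7 numbers: the opening, from 0 (shut) to 1 (fully open), then the shift along the tool's x, y, z in m, then the turn, a rotation vector about the tool's x, y, z in degrees. A call has 1 to 20 rows; each row is the pose to reach, as a shift and turn from the pose commanded when the call began, along the tool's axes at that moment; what a row does not reach only later rows make up. A row lasts 1/10 s, in which the tool goes at most 50 mm and 8.59 degrees, less where a joint would pass 70% of its speed; a pose out of reach is approached as far as the arm can. A call with a gripper value outside its range is refused whole. The fingers move at their own pace and stop on an object; "grip_force" is the grip in N (left out, the last holds). Time passes only in rows, so rows that repeat a pose let the fingers close. It gives the time, the measured TCP pose, the force, the opening and the grip force at its end, in the units of the state.
- robot.get_obs(): the state, without advancing time (a new reading comes with each control period).
- robot.capture(name): name is "scene" or "side" or "wrist"; returns the picture (420x560x3 uint8, blue, green, red); there is no depth.
- robot.camera_info(name): a dict with "fx", "fy", "cx", "cy" (pixels), "R" (3x3) and "t" (3): a world point X has camera coordinates R X + t; the wrist camera has in their place "tool_from_camera" (4x4, takes a point from camera to tool coordinates, whose origin is the TCP and whose axes are the flange's). Camera axes: x right, y down, z forward; pixel columns grow to the right and rows downward; lengths in m; the calibration is good to about 2 mm. A picture is of the moment at which its call begins: read the wrist's pose just before it. camera_info takes no time and is no camera call.
- robot.finish_job(): hands the job in; it is judged then, once.
Trained networks look in the newest picture that a camera, given by its name, has taken for a name from the list of things; names that differ only in an ending like _2 or _b are one class to them, and where a whole thing is asked for, a point or a joint stands for the part that bears it (a point fixed in the world has none). Each returns a list of dicts, best first, with "score" (0 to 1); they miss things now and then, are a little off and sometimes report something else, mostly with a low value. They report only what shows in the picture. A call takes as long as a camera call. They do not tell look-alikes from the thing itself.
- robot.boxes_of(thing, camera): "extent" ([centre column, centre row, width, height] in pixels, round what is visible of it).
- robot.regions_of(thing, camera): "pixels" (420x560 bool, what is visible of it) and "extent" ([centre column, centre row, width, height] in pixels, round what is visible of it).
The state is a dict: "clock": time; "qpos": joint angles; "qd": joint speeds; "tau": joint torques, N m; "tcp_pos": TCP position; "tcp_rot": TCP orientation; "contact_force": force on the tool from outside, world axes, zero at the start; "ft_torque": the same for the moment, N m; "finger_gap": opening from 0.0 (shut) to 1.0 (fully open); "grasp_force": force on a finger pad.
Only numpy, scipy, OpenCV 4.12 (cv2) and the standard library are available. Lean on these libraries where they do the work, as an engineer would, in place of code of your own. Each camera call takes 0.05 s, during which the arm holds its last target. There are 200 camera calls.

## Working session

There is one attempt and no reset: what is moved stays moved. The work goes in short steps, Python scripts to look and compute and a tool call to move; the robot and the scene stay as the last step left them, time stands still between calls to the robot, and variables do not carry over. Pictures are saved under pics/ and viewed, at most 10 in all, crops included, and the job is handed in when it is done.

Besides the shell and the picture viewer there is one more tool, called after "Request:" as a command line: name --pt "numbers of a row" for each row, then --argument value for the rest. play_rows: Moves the arm, as the interface text tells. Its arguments: {"type":"object","properties":{"targets":{"type":"array"},"grip_force":{"type":"number"}},"required":["targets"]}

```bash
mkdir -p pics
cat > h.py <<'E'
import numpy as np, cv2
from bench import robot
def ray(cam,u,v,z):
    c=robot.camera_info(cam)
    d=np.array([(u-c["cx"])/c["fx"],(v-c["cy"])/c["fy"],1.])
    if cam=="wrist":
        o=robot.get_obs(); T=np.array(c["tool_from_camera"]); R=np.array(o["tcp_rot"])
        p=R@T[:3,3]+o["tcp_pos"]; w=R@T[:3,:3]@d
    else:
        R=np.array(c["R"]); p=-R.T@np.array(c["t"]); w=R.T@d
    return p+w*(z-p[2])/w[2]
E
python3 - <<'E'
from h import *
o=robot.get_obs(); print({k:np.round(v,3).tolist() for k,v in o.items()})
for c in ("scene","side"):
    cv2.imwrite(f"pics/{c}0.png",robot.capture(c))
    for t,z in (("knob_1_mid",.07),("panel",.055),("tray_in",.03),("vise",.06),("screwdriver",.01),("coil_housing",.03),("fan_hub",.015)):
        for b in robot.boxes_of(t,c): 
            if b["score"]>.2:
                e=b["extent"]; print(c,t,round(b["score"],2),np.round(e),np.round(ray(c,e[0],e[1],z),3))
E
```

```text
{'clock': 0.0, 'qpos': [59.472, 15.846, 86.295, -0.001, 77.962, -6.932], 'qd': [-0.008, -0.007, -0.079, -0.033, -0.011, -0.048], 'tau': [-0.0, -41.677, -24.58, -0.0, 0.011, 0.0], 'tcp_pos': [0.23, 0.526, 0.23], 'tcp_rot': [[-0.916, 0.4, -0.001], [0.4, 0.916, -0.002], [0.0, -0.002, -1.0]], 'contact_force': [0.341, 1.505, 0.94], 'ft_torque': [-0.006, -0.008, -0.006], 'grasp_force': 0.0, 'finger_gap': 1.002}
scene knob_1_mid 0.83 [183. 274.  22.  17.] [ 0.638 -0.253  0.07 ]
scene knob_1_mid 0.57 [228. 222.  19.  21.] [ 0.573 -0.124  0.07 ]
scene knob_1_mid 0.43 [362. 122.  62.  50.] [0.46  0.338 0.07 ]
scene panel 0.58 [274. 215. 169. 121.] [ 0.597 -0.025  0.055]
scene panel 0.58 [252. 166.  26.  46.] [0.436 0.012 0.055]
scene tray_in 0.7 [106. 247. 112.  91.] [ 0.465 -0.357  0.03 ]
scene vise 0.79 [362. 123.  62.  55.] [0.45  0.345 0.06 ]
scene screwdriver 0.55 [256. 170.  23.  34.] [0.413 0.036 0.01 ]
scene coil_housing 0.66 [380. 257.  33.  35.] [0.79  0.109 0.03 ]
scene fan_hub 0.83 [268. 329.  33.  32.] [ 0.792 -0.164  0.015]
side knob_1_mid 0.81 [291. 186.  18.  20.] [ 0.568 -0.135  0.07 ]
side knob_1_mid 0.62 [283. 180.  14.  11.] [ 0.588 -0.159  0.07 ]
side panel 0.76 [288. 245.  77. 120.] [0.558 0.072 0.055]
side tray_in 0.72 [343. 167.  81.  36.] [ 0.434 -0.321  0.03 ]
side vise 0.69 [374. 379. 120.  79.] [0.416 0.372 0.06 ]
side screwdriver 0.65 [295. 232.  20.  20.] [ 0.549 -0.032  0.01 ]
side coil_housing 0.85 [175. 263.  35.  36.] [0.778 0.123 0.03 ]
side coil_housing 0.72 [374. 380. 120.  80.] [0.411 0.351 0.03 ]
side fan_hub 0.58 [206. 196.  26.  24.] [ 0.779 -0.156  0.015]
side fan_hub 0.52 [292. 208.  22.  19.] [ 0.563 -0.126  0.015]
```

View pics/scene0.png

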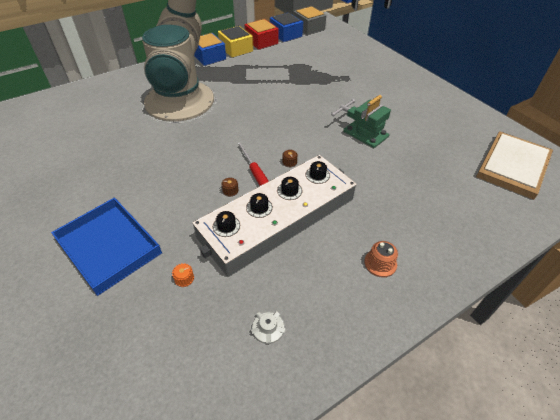

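View pics/side0.png

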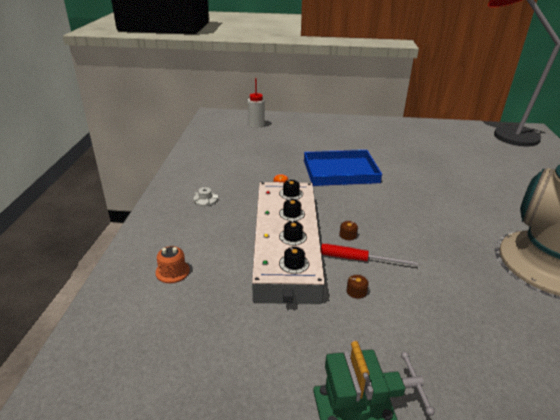

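The scene picture shows black knobs 1 to 4 at (226,222), (259,203), (290,186) and (318,170). Look-alikes are brown at (230,186) and (290,158), and orange at (183,274); I choose the four black knobs on the fascia. The tray is at (106,245). The side picture agrees, with knobs at (291,187), (292,208), (293,231) and (294,258).

Run:
```python
from h import *
pts={"scene":[(226,222),(259,203),(290,186),(318,170)],"side":[(291,187),(292,208),(293,231),(294,258)]}
P={}
for c,l in pts.items():
    im=cv2.imread(f"pics/{c}0.png"); m=(im.max(2)<60).astype(np.uint8)
    n,lab,st,ce=cv2.connectedComponentsWithStats(m)
    for i,(u,v) in enumerate(l):
        k=[j for j in range(1,n) if 60<st[j,4]<900 and np.hypot(*(ce[j]-(u,v)))<9]
        if k:
            x,y,w,h,a=st[k[0]]; q=(x+w/2-.5,y+h/2-.5); P[c,i]=q
            print(c,i+1,st[k[0]],np.round(ray(c,*q,.07),4))
for i in range(4):
    if ("scene",i) in P and ("side",i) in P:
        A=[];q=[]
        M=[]
        for c in pts:
            I=robot.camera_info(c);K=np.array([[I["fx"],0,I["cx"]],[0,I["fy"],I["cy"]],[0,0,1]])
            M.append(K@np.c_[I["R"],I["t"]])
        X=cv2.triangulatePoints(M[0],M[1],np.array(P["scene",i]),np.array(P["side",i])).ravel();print(i+1,np.round(X[:3]/X[3],4))
# tray by colour
for c,z in (("scene",.017),("side",.017)):
    im=cv2.imread(f"pics/{c}0.png").astype(int); m=((im[...,0]>90)&(im[...,0]-im[...,2]>70)).astype(np.uint8)
    m[:140]=0
    n,lab,st,ce=cv2.connectedComponentsWithStats(m); j=1+st[1:,4].argmax()
    cs=cv2.findContours((lab==j).astype(np.uint8),0,2)[0][0]
    ap=cv2.approxPolyDP(cs,6,True).reshape(-1,2); print(c,ap.tolist(),[np.round(ray(c,*p,.03),3).tolist() for p in ap])
im=cv2.imread("pics/scene0.png")[140:290,160:360]; cv2.imwrite("pics/crop.png",cv2.resize(im,(800,600),interpolation=2))
```

```text
scene 1 [216 211  20  22 297] [ 0.5683 -0.1273  0.07  ]
scene 2 [250 193  18  21 270] [ 0.5604 -0.043   0.07  ]
scene 3 [281 177  17  19 247] [0.5527 0.0414 0.07  ]
scene 4 [310 162  17  18 233] [0.5466 0.1269 0.07  ]
side 1 [283 180  17  17 216] [ 0.5662 -0.1252  0.07  ]
side 2 [283 200  18  18 251] [ 0.5595 -0.0377  0.07  ]
side 3 [284 221  19  21 303] [0.5512 0.045  0.07  ]
side 4 [284 247  21  23 359] [0.5442 0.1302 0.07  ]
1 [ 0.5666 -0.127   0.0687]
2 [ 0.5593 -0.0419  0.0676]
3 [0.5513 0.0424 0.0681]
4 [0.5446 0.1282 0.0681]
scene [[114, 198], [51, 232], [97, 294], [161, 252]] [[0.336, -0.3, 0.03], [0.362, -0.445, 0.03], [0.565, -0.404, 0.03], [0.538, -0.265, 0.03]]
side [[381, 173], [367, 150], [305, 152], [313, 184], [378, 182]] [[0.333, -0.3, 0.03], [0.36, -0.438, 0.03], [0.542, -0.402, 0.03], [0.514, -0.219, 0.03], [0.346, -0.25, 0.03]]
```

View pics/crop.png

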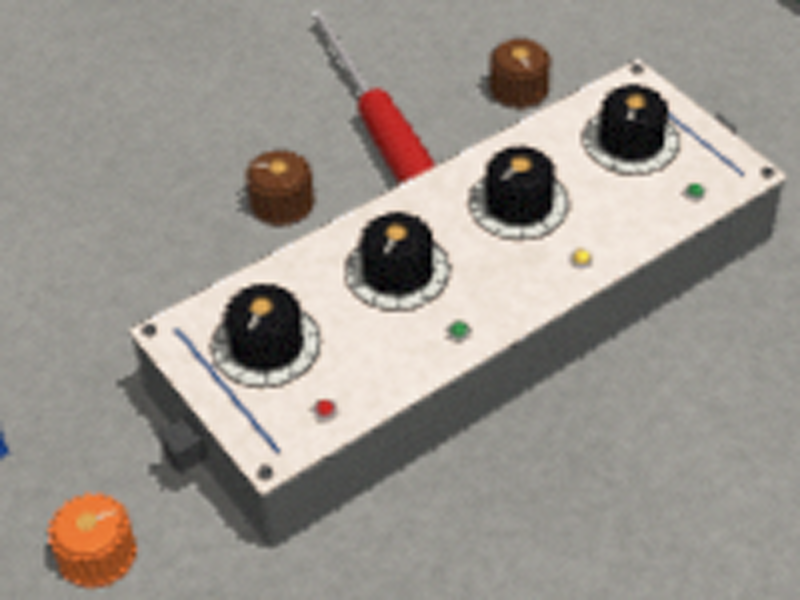

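The crop confirms four black knobs on the fascia, with the brown and orange ones standing on the bench. The measured spacing of 85 mm and mid height of about 0.068–0.070 m agree with the description. I start with knob 4, which is nearest.

```bash
cat >> h.py <<'E'
from scipy.spatial.transform import Rotation as Ro
def to(p,yaw):
    "shift (m) and turn (deg) in tool axes to TCP p with tool y at yaw deg, pointing down"
    o=robot.get_obs(); R=np.array(o["tcp_rot"]); a=np.radians(yaw)
    y=np.array([np.cos(a),np.sin(a),0]); z=np.array([0,0,-1.]); G=np.c_[np.cross(y,z),y,z]
    print(np.round(R.T@(np.array(p)-o["tcp_pos"]),4),np.round(Ro.from_matrix(R.T@G).as_rotvec(degrees=True),2))
E
python3 -c "
from h import *
to([.5446,.1282,.16],94.9)"
```

```text
[-0.4477 -0.2395  0.0713] [  0.     0.   -28.49]
```

Request:
play_rows --pt "1 -0.2 -0.1 0 0 0 -15" --pt "1 -0.4477 -0.2395 0 0 0 -28.5" --pt "1 -0.4477 -0.2395 0 0 0 -28.5" --pt "1 -0.4477 -0.2395 0 0 0 -28.5" --pt "1 -0.4477 -0.2395 0 0 0 -28.5" --pt "1 -0.4477 -0.2395 0 0 0 -28.5" --pt "1 -0.4477 -0.2395 0 0 0 -28.5" --pt "1 -0.4477 -0.2395 0 0 0 -28.5" --pt "1 -0.4477 -0.2395 0 0 0 -28.5" --pt "1 -0.4477 -0.2395 0 0 0 -28.5" --pt "1 -0.4477 -0.2395 0.05 0 0 -28.5" --pt "1 -0.4477 -0.2395 0.07 0 0 -28.5" --pt "1 -0.4477 -0.2395 0.07 0 0 -28.5" --pt "1 -0.4477 -0.2395 0.07 0 0 -28.5" --grip_force 20

```text
clock: 2.2
tcp_pos: [0.5447, 0.1284, 0.1616]
tcp_rot: [[-0.996, -0.085, -0.0], [-0.085, 0.996, 0.0], [0.0, 0.0, -1.0]]
contact_force: [0.1, 0.8, 0.8]
finger_gap: 1.003
grasp_force: 0.0
```

Run:
```python
from h import *
o=robot.get_obs(); print(o["clock"],o["tcp_pos"],o["tcp_rot"],o["contact_force"])
cv2.imwrite("pics/w1.png",robot.capture("wrist"))
for b in robot.boxes_of("knob_4_mid","wrist"): e=b["extent"]; print(b["score"],np.round(e),ray("wrist",e[0],e[1],.07))
to([.5446,.1282,.061],94.9)
```

```text
2.2 [0.54467162 0.12842527 0.16159486] [[-9.96342477e-01 -8.54493986e-02 -2.62624572e-04]
 [-8.54494598e-02  9.96342479e-01  2.31354334e-04]
 [ 2.41894929e-04  2.52949278e-04 -9.99999939e-01]] [0.10748255 0.78767586 0.78657685]
0.89 [276. 214.  59.  61.] [0.54880826 0.12745501 0.07      ]
[ 0.0014 -0.0007  0.1021] [0.02 0.19 0.05]
```

View pics/w1.png

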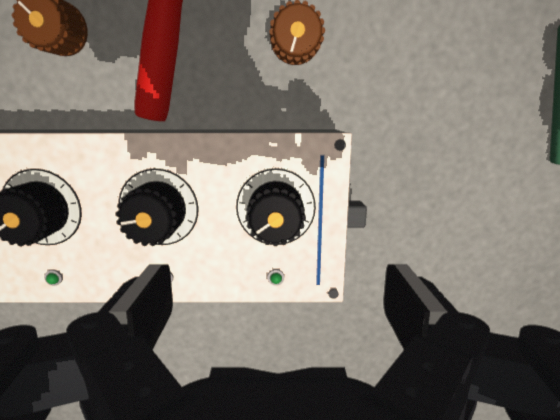

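The wrist view shows knob 4 at (276,215), centred between the fingers at (150,280) and (410,280), and agrees with the triangulation.

Request:
play_rows --pt "0.75 -0.001 0 0.04 0 0 0" --pt "0.75 -0.001 0 0.08 0 0 0" --pt "0.75 -0.001 0 0.1 0 0 0" --pt "0.75 -0.001 0 0.1 0 0 0" --pt "0.55 -0.001 0 0.1 0 0 0" --pt "0.4 -0.001 0 0.1 0 0 0" --pt "0.4 -0.001 0 0.1 0 0 0" --pt "0.4 -0.001 0 0.1 0 0 0" --grip_force 20

```text
clock: 3.1
tcp_pos: [0.5476, 0.1276, 0.0639]
tcp_rot: [[-0.996, -0.086, 0.005], [-0.086, 0.996, -0.001], [-0.005, -0.002, -1.0]]
contact_force: [0.1, -3.3, 7.8]
finger_gap: 0.455
grasp_force: 20.5
```

Request:
play_rows --pt "0.4 -0.001 0.001 0 0 0 0" --pt "0.4 -0.001 0.001 0 0 0 0"

```text
clock: 3.3
tcp_pos: [0.5476, 0.1277, 0.0639]
tcp_rot: [[-0.996, -0.087, 0.003], [-0.087, 0.996, -0.003], [-0.003, -0.004, -1.0]]
contact_force: [-1.5, -7.7, 8.9]
finger_gap: 0.455
grasp_force: 20.7
```

Request:
play_rows --pt "0.4 0 0.001 0 0 0 0" --pt "0.4 0 0.001 0 0 0 0"

```text
clock: 3.5
tcp_pos: [0.5476, 0.1277, 0.0639]
tcp_rot: [[-0.996, -0.088, 0.003], [-0.088, 0.996, -0.005], [-0.003, -0.005, -1.0]]
contact_force: [-1.2, -9.9, 9.0]
finger_gap: 0.459
grasp_force: 20.8
```

Request:
play_rows --pt "0.4 0 -0.002 0 0 0 0" --pt "0.4 0 -0.002 0 0 0 0"

```text
clock: 3.7
tcp_pos: [0.5476, 0.1276, 0.0639]
tcp_rot: [[-0.996, -0.086, 0.003], [-0.086, 0.996, -0.001], [-0.003, -0.001, -1.0]]
contact_force: [-1.8, -4.0, 8.7]
finger_gap: 0.458
grasp_force: 20.6
```

Request:
play_rows --pt "0.4 0 -0.001 0 0 0 0" --pt "0.4 0 -0.002 0 0 0 0" --pt "0.4 0 -0.002 0 0 0 0"

```text
clock: 4.0
tcp_pos: [0.5477, 0.1275, 0.0639]
tcp_rot: [[-0.996, -0.085, 0.003], [-0.085, 0.996, 0.002], [-0.003, 0.002, -1.0]]
contact_force: [-3.8, 0.3, 8.3]
finger_gap: 0.456
grasp_force: 20.6
```

Request:
play_rows --pt "0.4 0 -0.002 0 0 0 0" --pt "0.4 0 -0.004 0 0 0 0" --pt "0.4 0 -0.004 0 0 0 0"

```text
clock: 4.3
tcp_pos: [0.548, 0.1265, 0.0641]
tcp_rot: [[-0.997, -0.082, 0.004], [-0.082, 0.997, 0.008], [-0.004, 0.008, -1.0]]
contact_force: [-1.8, 8.9, 7.8]
finger_gap: 0.458
grasp_force: 20.8
```

Knob 4 gives only about 0.5 mm either way at about 9 N, so it is sound. Next is knob 3.

Request:
play_rows --pt "0.75 0 0.004 0 0 0 0" --pt "0.75 0 0.004 0 0 0 0" --pt "0.75 0 0.004 0 0 0 0" --pt "0.75 0 0.004 -0.045 0 0 0" --pt "0.75 0 -0.01 -0.045 0 0 0" --pt "0.75 0 -0.05 -0.045 0 0 0" --pt "0.75 0 -0.0806 -0.045 0 0 0" --pt "0.75 0 -0.0806 -0.045 0 0 0" --pt "0.75 0 -0.0806 -0.045 0 0 0" --pt "0.75 0 -0.0806 -0.02 0 0 0" --pt "0.75 0 -0.0806 0 0 0 0" --pt "0.75 0 -0.0806 0 0 0 0" --pt "0.55 0 -0.0806 0 0 0 0" --pt "0.4 0 -0.0806 0 0 0 0" --pt "0.4 0 -0.0806 0 0 0 0" --pt "0.4 0 -0.0806 0 0 0 0"

```text
clock: 5.9
tcp_pos: [0.5547, 0.0424, 0.0622]
tcp_rot: [[-0.996, -0.086, 0.002], [-0.086, 0.996, 0.0], [-0.002, 0.0, -1.0]]
contact_force: [0.1, 1.2, 1.7]
finger_gap: 0.457
grasp_force: 20.4
```

Request:
play_rows --pt "0.4 0 0.001 0 0 0 0" --pt "0.4 0 0.002 0 0 0 0" --pt "0.4 0 0.002 0 0 0 0"

```text
clock: 6.2
tcp_pos: [0.5547, 0.0429, 0.0622]
tcp_rot: [[-0.996, -0.086, 0.002], [-0.086, 0.996, -0.002], [-0.002, -0.003, -1.0]]
contact_force: [-0.2, -4.8, 5.2]
finger_gap: 0.456
grasp_force: 20.7
```

Request:
play_rows --pt "0.4 0 -0.002 0 0 0 0" --pt "0.4 0 -0.004 0 0 0 0" --pt "0.4 0 -0.004 0 0 0 0"

```text
clock: 6.5
tcp_pos: [0.5548, 0.0418, 0.0622]
tcp_rot: [[-0.996, -0.084, 0.002], [-0.084, 0.996, 0.004], [-0.002, 0.003, -1.0]]
contact_force: [-0.1, 3.0, 6.5]
finger_gap: 0.463
grasp_force: 20.8
```

Request:
play_rows --pt "0.4 0 -0.001 0 0 0 0" --pt "0.4 0 -0.002 0 0 0 0" --pt "0.4 0 -0.002 0 0 0 0"

```text
clock: 6.8
tcp_pos: [0.5548, 0.0417, 0.0622]
tcp_rot: [[-0.997, -0.083, 0.002], [-0.083, 0.997, 0.007], [-0.002, 0.007, -1.0]]
contact_force: [-1.3, 9.5, 7.4]
finger_gap: 0.46
grasp_force: 21.0
```

Knob 3 is sound too. Next is knob 2.

Request:
play_rows --pt "0.75 0 0.004 0 0 0 0" --pt "0.75 0 0.004 0 0 0 0" --pt "0.75 0 0.004 0 0 0 0" --pt "0.75 0.001 0.004 -0.045 0 0 0" --pt "0.75 0.001 -0.01 -0.045 0 0 0" --pt "0.75 0.001 -0.05 -0.045 0 0 0" --pt "0.75 0.001 -0.081 -0.045 0 0 0" --pt "0.75 0.001 -0.081 -0.045 0 0 0" --pt "0.75 0.001 -0.081 -0.045 0 0 0" --pt "0.75 0.001 -0.081 -0.02 0 0 0" --pt "0.75 0.001 -0.081 0 0 0 0" --pt "0.75 0.001 -0.081 0 0 0 0" --pt "0.55 0.001 -0.081 0 0 0 0" --pt "0.4 0.001 -0.081 0 0 0 0" --pt "0.4 0.001 -0.081 0 0 0 0" --pt "0.4 0.001 -0.081 0 0 0 0"

```text
clock: 8.4
tcp_pos: [0.5609, -0.0426, 0.0622]
tcp_rot: [[-0.996, -0.086, 0.002], [-0.086, 0.996, -0.0], [-0.002, -0.0, -1.0]]
contact_force: [-0.3, 0.5, 1.9]
finger_gap: 0.455
grasp_force: 20.3
```

Request:
play_rows --pt "0.4 0 0.001 0 0 0 0" --pt "0.4 0 0.002 0 0 0 0" --pt "0.4 0 0.002 0 0 0 0"

```text
clock: 8.7
tcp_pos: [0.5609, -0.0419, 0.0622]
tcp_rot: [[-0.996, -0.086, 0.002], [-0.086, 0.996, -0.002], [-0.002, -0.003, -1.0]]
contact_force: [-0.5, -5.7, 6.0]
finger_gap: 0.458
grasp_force: 20.6
```

Request:
play_rows --pt "0.4 0 -0.002 0 0 0 0" --pt "0.4 0 -0.004 0 0 0 0" --pt "0.4 0 -0.004 0 0 0 0"

```text
clock: 9.0
tcp_pos: [0.561, -0.0429, 0.0622]
tcp_rot: [[-0.996, -0.084, 0.002], [-0.084, 0.996, 0.003], [-0.002, 0.003, -1.0]]
contact_force: [-0.0, 3.2, 6.9]
finger_gap: 0.462
grasp_force: 20.7
```

Knob 2 is sound as well (about 1 mm in all). Knob 1 is left, and I will test it too.

Request:
play_rows --pt "0.75 0 0.002 0 0 0 0" --pt "0.75 0 0.002 0 0 0 0" --pt "0.75 0 0.002 0 0 0 0" --pt "0.75 0.001 0.002 -0.045 0 0 0" --pt "0.75 0.001 -0.01 -0.045 0 0 0" --pt "0.75 0.001 -0.05 -0.045 0 0 0" --pt "0.75 0.001 -0.083 -0.045 0 0 0" --pt "0.75 0.001 -0.083 -0.045 0 0 0" --pt "0.75 0.001 -0.083 -0.045 0 0 0" --pt "0.75 0.001 -0.083 -0.02 0 0 0" --pt "0.75 0.001 -0.083 0 0 0 0" --pt "0.75 0.001 -0.083 0 0 0 0" --pt "0.55 0.001 -0.083 0 0 0 0" --pt "0.4 0.001 -0.083 0 0 0 0" --pt "0.4 0.001 -0.083 0 0 0 0" --pt "0.4 0.001 -0.083 0 0 0 0"

```text
clock: 10.6
tcp_pos: [0.5672, -0.1274, 0.0622]
tcp_rot: [[-0.996, -0.086, 0.002], [-0.086, 0.996, -0.0], [-0.002, -0.001, -1.0]]
contact_force: [-0.6, 0.1, 1.7]
finger_gap: 0.459
grasp_force: 20.3
```

Request:
play_rows --pt "0.4 0 0.001 0 0 0 0" --pt "0.4 0 0.002 0 0 0 0" --pt "0.4 0 0.002 0 0 0 0"

```text
clock: 10.9
tcp_pos: [0.5672, -0.1262, 0.0622]
tcp_rot: [[-0.996, -0.086, 0.002], [-0.086, 0.996, -0.002], [-0.002, -0.002, -1.0]]
contact_force: [0.7, -2.4, 5.4]
finger_gap: 0.459
grasp_force: 20.5
```

Request:
play_rows --pt "0.4 0 -0.002 0 0 0 0" --pt "0.4 0 -0.004 0 0 0 0" --pt "0.4 0 -0.004 0 0 0 0"

```text
clock: 11.2
tcp_pos: [0.5672, -0.1274, 0.0622]
tcp_rot: [[-0.996, -0.084, 0.001], [-0.084, 0.996, 0.004], [-0.002, 0.004, -1.0]]
contact_force: [0.7, 5.6, 7.7]
finger_gap: 0.461
grasp_force: 20.7
```

Knob 1 has not been loaded enough to tell, so I push a little farther each way.

Request:
play_rows --pt "0.4 0 0.002 0 0 0 0" --pt "0.4 0 0.004 0 0 0 0" --pt "0.4 0 0.006 0 0 0 0" --pt "0.4 0 0.006 0 0 0 0"

```text
clock: 11.6
tcp_pos: [0.5672, -0.1245, 0.0622]
tcp_rot: [[-0.996, -0.086, 0.003], [-0.086, 0.996, -0.002], [-0.002, -0.002, -1.0]]
contact_force: [0.6, -3.3, 6.1]
finger_gap: 0.455
grasp_force: 20.6
```

Request:
play_rows --pt "0.4 0 -0.002 0 0 0 0" --pt "0.4 0 -0.004 0 0 0 0" --pt "0.4 0 -0.006 0 0 0 0" --pt "0.4 0 -0.008 0 0 0 0" --pt "0.4 0 -0.008 0 0 0 0"

```text
clock: 12.1
tcp_pos: [0.5671, -0.129, 0.0622]
tcp_rot: [[-0.996, -0.084, 0.001], [-0.084, 0.996, 0.004], [-0.001, 0.004, -1.0]]
contact_force: [-0.2, 6.0, 8.5]
finger_gap: 0.454
grasp_force: 20.8
```

Knob 1 travels 4.5 mm at a steady 3–6 N, so it is the slack one. I recentre it and lift slowly.

Request:
play_rows --pt "0.4 0 0.002 0 0 0 0" --pt "0.4 0 0.005 0 0 0 0" --pt "0.4 0 0.0045 0 0 0 0" --pt "0.4 0 0.0045 -0.003 0 0 0" --pt "0.4 0 0.0045 -0.006 0 0 0" --pt "0.4 0 0.0045 -0.009 0 0 0" --pt "0.4 0 0.0045 -0.009 0 0 0" --grip_force 25

```text
clock: 12.8
tcp_pos: [0.5665, -0.1267, 0.0704]
tcp_rot: [[-0.996, -0.085, 0.0], [-0.085, 0.996, 0.0], [-0.0, 0.0, -1.0]]
contact_force: [-0.0, -0.1, -0.8]
finger_gap: 0.456
grasp_force: 25.2
```

Request:
play_rows --pt "0.4 0 0 -0.01 0 0 0" --pt "0.4 0 0 -0.03 0 0 0" --pt "0.4 0 0 -0.06 0 0 0" --pt "0.4 0 0 -0.06 0 0 0"

```text
clock: 13.2
tcp_pos: [0.5694, -0.1278, 0.1348]
tcp_rot: [[-0.996, -0.086, 0.008], [-0.086, 0.996, -0.003], [-0.008, -0.003, -1.0]]
contact_force: [0.9, 0.5, -0.5]
finger_gap: 0.454
grasp_force: 25.3
```

Run:
```python
from h import *
o=robot.get_obs(); print(o["clock"],o["tcp_pos"],o["contact_force"],o["finger_gap"],o["grasp_force"])
to([.450,-.353,.12],101)
cv2.imwrite("pics/w2.png",robot.capture("wrist"))
```

```text
13.2 [ 0.56935104 -0.12778776  0.13476847] [ 0.85866481  0.45108809 -0.48371879] 0.45355018510311756 25.25299320887143
[ 0.1383 -0.2141  0.0144] [-0.22  0.44 -6.09]
```

View pics/w2.png

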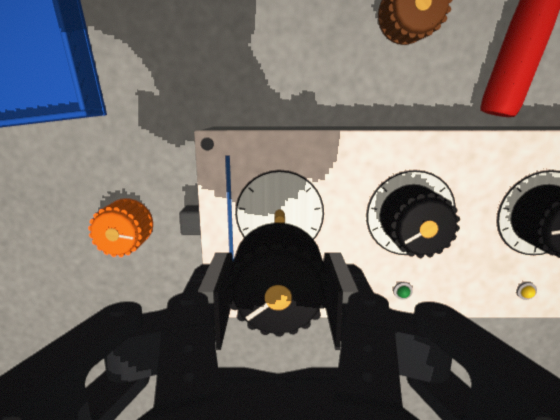

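The wrist view shows knob 1 held between the pads at about (278,290), with its bare spindle visible at (280,213). I carry it to the tray and stop above it.

Request:
play_rows --pt "0.4 0.02 -0.03 0 0 0 0" --pt "0.4 0.042 -0.065 0 0 0 -1.5" --pt "0.4 0.065 -0.1 0 0 0 -3" --pt "0.4 0.088 -0.136 0 0 0 -4.5" --pt "0.4 0.11 -0.17 0 0 0 -6" --pt "0.4 0.129 -0.2 0 0 0 -6" --pt "0.4 0.138 -0.214 0 0 0 -6" --pt "0.4 0.138 -0.214 0.01 0 0 -6" --pt "0.4 0.138 -0.214 0.02 0 0 -6" --pt "0.4 0.138 -0.214 0.02 0 0 -6"

```text
clock: 14.25
tcp_pos: [0.4466, -0.3491, 0.1078]
tcp_rot: [[-0.982, -0.19, -0.003], [-0.19, 0.982, 0.005], [0.002, 0.005, -1.0]]
contact_force: [-0.3, 0.8, -0.2]
finger_gap: 0.453
grasp_force: 25.3
```

Run:
```python
from h import *
o=robot.get_obs(); print(o["clock"],o["tcp_pos"],o["contact_force"],o["finger_gap"],o["grasp_force"])
to([.450,-.353,.012],101)
cv2.imwrite("pics/s2.png",robot.capture("scene")[140:350,20:300])
```

```text
14.25 [ 0.44660049 -0.34911167  0.10784054] [-0.28448592  0.8193268  -0.17208482] 0.45324433415740023 25.33827658836117
[-0.0028 -0.005   0.0958] [ 0.29 -0.13 -0.03]
```

View pics/s2.png

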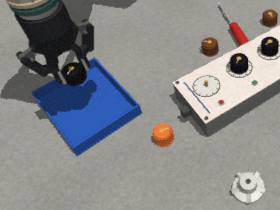

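The crop shows the knob held above the tray at about (75,73) and the bare spindle at (208,87). I lower it.

Request:
play_rows --pt "0.4 -0.002 -0.003 0.02 0 0 0" --pt "0.4 -0.002 -0.003 0.045 0 0 0" --pt "0.4 -0.002 -0.003 0.065 0 0 0" --pt "0.4 -0.002 -0.003 0.08 0 0 0" --pt "0.4 -0.002 -0.003 0.088 0 0 0" --pt "0.4 -0.002 -0.003 0.088 0 0 0" --pt "0.4 -0.002 -0.003 0.088 0 0 0"

```text
clock: 15.0
tcp_pos: [0.4506, -0.3544, 0.0228]
tcp_rot: [[-0.982, -0.19, 0.001], [-0.19, 0.982, -0.001], [-0.001, -0.001, -1.0]]
contact_force: [0.0, -0.6, -0.4]
finger_gap: 0.454
grasp_force: 25.3
```

Request:
play_rows --pt "0.4 0 0 0.001 0 0 0" --pt "0.4 0 0 0.002 0 0 0" --pt "0.4 0 0 0.003 0 0 0" --pt "0.4 0 0 0.003 0 0 0"

```text
clock: 15.4
tcp_pos: [0.4498, -0.3545, 0.0194]
tcp_rot: [[-0.982, -0.189, 0.0], [-0.189, 0.982, -0.0], [-0.0, -0.0, -1.0]]
contact_force: [-0.5, 0.3, -0.6]
finger_gap: 0.455
grasp_force: 25.3
```

Request:
play_rows --pt "0.4 0 0 0.002 0 0 0" --pt "0.4 0 0 0.004 0 0 0" --pt "0.4 0 0 0.005 0 0 0" --pt "0.4 0 0 0.006 0 0 0" --pt "0.4 0 0 0.006 0 0 0"

```text
clock: 15.9
tcp_pos: [0.4497, -0.3544, 0.0131]
tcp_rot: [[-0.982, -0.189, -0.0], [-0.189, 0.982, 0.0], [0.0, 0.0, -1.0]]
contact_force: [0.2, -0.4, 0.6]
finger_gap: 0.45
grasp_force: 25.3
```

Request:
play_rows --pt "0.4 0 0 0.001 0 0 0" --pt "0.4 0 0 0.001 0 0 0"

```text
clock: 16.1
tcp_pos: [0.4498, -0.3544, 0.0122]
tcp_rot: [[-0.982, -0.189, -0.0], [-0.189, 0.982, 0.0], [0.0, 0.0, -1.0]]
contact_force: [1.5, 1.7, -0.2]
finger_gap: 0.456
grasp_force: 25.3
```

Request:
play_rows --pt "0.4 0 0 0.0005 0 0 0" --pt "0.4 0 0 0.001 0 0 0" --pt "0.4 0 0 0.001 0 0 0"

```text
clock: 16.4
tcp_pos: [0.4498, -0.3545, 0.0113]
tcp_rot: [[-0.982, -0.189, 0.0], [-0.189, 0.982, -0.0], [-0.0, -0.0, -1.0]]
contact_force: [-0.4, -0.5, -2.1]
finger_gap: 0.455
grasp_force: 25.4
```

Request:
play_rows --pt "0.4 0 0 0.0005 0 0 0" --pt "0.4 0 0 0.001 0 0 0" --pt "0.4 0 0 0.001 0 0 0"

```text
clock: 16.7
tcp_pos: [0.4498, -0.3545, 0.0112]
tcp_rot: [[-0.982, -0.189, 0.0], [-0.189, 0.982, -0.0], [-0.0, -0.0, -1.0]]
contact_force: [-1.6, 0.5, 6.8]
finger_gap: 0.456
grasp_force: 25.8
```

The knob touched the floor at TCP z = 0.0112, as predicted. I release and rise.

Request:
play_rows --pt "0.5 0 0 -0.0005 0 0 0" --pt "0.6 0 0 -0.0005 0 0 0" --pt "0.7 0 0 -0.0005 0 0 0" --pt "0.75 0 0 -0.0005 0 0 0" --pt "0.75 0 0 -0.0005 0 0 0" --pt "0.75 0 0 -0.01 0 0 0" --pt "0.75 0 0 -0.03 0 0 0" --pt "0.75 0 0 -0.07 0 0 0" --pt "0.75 0 0 -0.12 0 0 0" --pt "0.75 0 0 -0.12 0 0 0" --pt "0.75 0 0 -0.12 0 0 0"

```text
clock: 17.8
tcp_pos: [0.4505, -0.3551, 0.1323]
tcp_rot: [[-0.982, -0.189, 0.003], [-0.189, 0.982, -0.003], [-0.002, -0.003, -1.0]]
contact_force: [-0.9, 0.8, -0.4]
finger_gap: 0.753
grasp_force: 0.0
```

Run:
```python
from h import *
cv2.imwrite("pics/s3.png",np.hstack([robot.capture("side")[130:330,240:440],cv2.resize(robot.capture("wrist"),None,fx=.476,fy=.476)[:200]]))
```

```text
(no output)
```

View pics/s3.png

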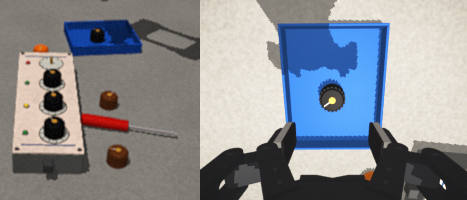

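The knob stands upright in the tray ((97,35) in the side view, (330,97) in the wrist view). Knobs 2 to 4 are still on their spindles.

```bash
python3 -c "
from bench import robot
print(robot.finish_job())"
```

```text
the job is handed in; nothing more can be done
None
```

Knob 1 was the slack one (4.5 mm of travel, against about 1 mm for each of the others); I pulled it off and set it upright in the blue tray, knobs 2 to 4 stayed on their spindles, and I handed the job in after about 18 s.

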